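# Prop up and lay out the pill organizer

## Robot

A 6-joint arm with a two-finger parallel gripper is mounted at the origin on the work surface. World frame = base frame: x ahead of the robot, y to its left, z up, the work surface at z = 0. Lengths are in m, angles in rad, forces in N, time in s.
With the tool pointing down it reaches from about 0.35 to 0.925 m from the base axis. Payload 6.4 kg.
Tool frame: the origin (TCP) lies at the centre of the arm's flange, where the gripper is bolted on; the fingertips stand 173 mm ahead of it and the grasp point (between the pads) lies 155 mm ahead of it; z points along the fingers, y is the line along which they close (so a half turn about z gives the same grasp; the last joint's range is limited). The gripper opens to 85 mm and grips with 20 to 120 N. Pads are 22 mm wide; open, the fingers measure 114 mm over their backs; the gripper's body (76 mm by 85 mm) begins 54 mm behind the grasp point. The pads swing forward as they close: fully open they stand 13 mm farther back than shut.
Start: joints at [-1.415, 0.245, 1.558, -0, 1.339, -0.174], TCP at [0.211, -0.615, 0.405] pointing down, gripper open.
Joint ranges: [-3.13, 3.13], [-1.02, 2.26], [0.13, 2.54], [-0.95, 4.09], [0.21, 2.88], [-2.74, 2.74]. Speed limits (rad/s): [2.57, 2.57, 3.14, 3.14, 3.14, 3.14].

## Interface

Orientations are given as a rotation vector (axis times angle).
In Python, from station import arm gives the robot as it stands. Calls block until the motion is done:
- arm.move_to(position, orientation): joint-space move of the TCP to a pose.
- arm.servo_line(position, rot=None, max_speed=0.15, threshold=None): straight line of the TCP; rot=None keeps the orientation; max_speed is the mean speed in m/s. With threshold (N) it stops when the force on the tool has changed by that much, and returns True; else False.
- arm.move_joints(angles): joint-space move.
- arm.gripper_to(opening): finger opening in m; the grip force is fixed at half the most; returns when the fingers have stopped.
- arm.hold(seconds).
- arm.inverse_kinematics(position, orientation): joint angles nearest the present ones, or None.
- arm.grab_frame(name): name is "side" or "top" or "wrist"; returns (picture, depth): 480x640x3 uint8, red, green, blue; 480x640 float32, m along the optical axis (not along the pixel's ray), 0 where there is no reading.
- arm.camera_info(name): a dict with "mtx" (3x3 intrinsics, pixels), "dist" ([k1, k2, p1, p2, k3] as OpenCV has them; the pictures are not rectified), "cam_to_world" (4x4, takes a point from camera to world coordinates); the wrist camera has in their place "T_tool_cam" (4x4, takes a point from camera to tool coordinates, whose origin is the TCP and whose axes are the flange's). Camera axes: x right, y up, looking along -z (the intrinsics and any distortion apply to the point x, -y, -z); pixel columns grow to the right and rows downward; lengths in m; the calibration is good to about 2 mm. A picture is of the moment at which its call begins: read the wrist's pose just before it. camera_info takes no time and is no camera call.
A pose or a line that the arm cannot do raises arm.IKError and nothing moves.
- arm.finish_job(): hands the job in; it is judged then, once.
Readings, each from a call of its own:
- arm.get_time(): time.
- arm.get_qpos(): joint angles.
- arm.get_dq(): joint speeds.
- arm.get_joint_torque(): joint torques, N m.
- arm.get_ee_pos(): TCP position.
- arm.get_eef_rot(): TCP orientation.
- arm.get_ft_force(): force on the tool from outside, world axes, zero at the start.
- arm.get_wrist_torque(): the same for the moment, N m.
- arm.get_finger_gap(): finger opening in m.
- arm.get_gripper_force(): force on a finger pad.
Only numpy, scipy, OpenCV 4.12 (cv2) and the standard library are available. Lean on these libraries where they do the work, as an engineer would, in place of code of your own. Each camera call takes 0.05 s, during which the arm holds its last target. There are 200 camera calls.

## Task

Slide the cream pill organizer straight up out of its slotted dock by its top edge, pulling it past the sprung catch, and prop it on the sloping wooden easel with its lids facing outward, letting go so that it rests there by itself. Then take it again by its two long sides and lower it gently, without dropping it, flat and lids up onto the green panel of the domino board, lying wholly on the panel and in line with it. Leave the jug, the paperweight and the sugar tongs alone.

Things in the scene. Friction and masses are not known exactly. Their poses are not given: they have to be found in the camera images.
- organizer: Cream weekly pill organizer, a flat bar 140 mm long (its z), 60 mm wide (x), 14 mm thick (y), about 0.15 kg (varies); origin at the centre of the bar, seven pastel lids on its -y face. It starts standing on end in the dock, z up, lids to the dock's -y. A notch 18 mm long, 6 mm deep in its +x edge, centred at z = -40 mm, takes the dock's catch; either end may point up later.
- dock: Fixed upright dock, slot open at the top; origin under its centre, front to -y. Foot 120 (x) by 80 (y) by 10 mm. Two cheeks, 16 (x) by 34 (y) mm, inner faces at x = +-31.5 mm, cover the organizer's long edges up to 150 mm, so it cannot be gripped there. Back plate and front lips (outer faces at y = +-13.5 mm) reach up only to 85 mm: above that both faces are free to pinch between the cheeks.
- slot (a point): Middle of the floor of the dock's slot, 10 mm above the table; axes as the dock's. Slot 63 mm (x) by 17 mm (y). The organizer stands on this floor; its top edge is 148 mm above the table.
- notch (a point): Where the dock's sprung round-nosed catch, in the +x cheek 40 mm above the table, sits in the organizer's notch. Pulling past it takes about 10 N straight up, in the first 8 mm; then a few newtons of drag until the lower end has passed it.
- easel: Fixed wooden easel; origin under its centre, z up. Backrest 40 mm wide (x), 85 mm long, 10 mm thick, sloping 50 degrees from level: up the slope is (0, 0.643, 0.766), out of its face is (0, -0.766, 0.643) in this frame. Foot 70 (x) by 130 (y) by 10 mm; a post behind the backrest at y = -3 to 11 mm, up to 73 mm high.
- ledge (a point): Foot of the backrest's face, at (0, -45, 30) mm on the easel; axes as the easel's. Here a ledge 40 mm wide, square to the face, sticks out 20 mm. The organizer stands with one end on the ledge, its back on the backrest, lids outward; it then overhangs 10 mm at each side and 55 mm above the backrest.
- rest (a point): Where the organizer's centre is when it is fully home on the easel: 70 mm up the slope from the ledge and 7 mm out from the backrest's face; axes as the easel's (not sloped).
- board: Fixed folded wooden domino board 180 (x) by 250 (y) by 23 mm, with a bronze clamp at its (+x, -y) corner standing 42 mm above the table (it covers x 51 to 100 mm, y -120 to -90 mm). Origin at the centre of its underside, z up.
- pad (a point): Centre of the top of the green panel, 90 (x) by 170 mm (y), in the middle of the domino board, 25 mm above the table; axes as the board's. The panel's long direction is y.
- jug: White stoneware jug, 92 mm wide, 115 mm high, handle to its +y; origin at the centre of its underside. Leave alone.
- paperweight: Blue glass paperweight, 76 mm wide, 50 mm high; origin at the centre of its underside. Leave alone.
- tongs: Chrome sugar tongs lying flat, about 125 mm long (x) and 46 mm wide; origin near the middle of the underside. Leave alone.
Mind the look-alikes: they are no part of the job. What is shaped like the organizer but blue or red is not meant.

How it is judged:
By the outcome, as a careful person would: the job done as asked, in the order asked, and still so for the second after the job is handed in, with the robot touching nothing.
It also fails if it takes over 64 s, if anything falls off the work surface, if the arm or the gripper's body presses on something with over 40 N, if the wrist force passes 120 N, or if a joint passes its speed limit or range.

## Working session

There is one attempt and no reset: what is moved stays moved. The work goes in short steps, each a Python script; the robot and the scene stay as the last script left them, time stands still between calls to the robot, and variables do not carry over. Pictures are saved under pics/ and viewed, at most 10 in all, crops included, and the job is handed in when it is done.

```bash
ls; mkdir -p pics
cat > h.py <<'E'
import numpy as np, cv2
from scipy.spatial.transform import Rotation as R
from station import arm
def cloud(name, T=None):
    """picture, world point per pixel (nan where no depth)"""
    im,d=arm.grab_frame(name); i=arm.camera_info(name)
    return im, lift(d,i,i["cam_to_world"] if T is None else T)
def lift(d,i,T):
    v,u=np.mgrid[0:480,0:640].astype(np.float32)
    p=cv2.undistortPoints(np.stack([u,v],-1).reshape(-1,1,2),np.array(i["mtx"],float),np.array(i["dist"],float)).reshape(480,640,2)
    c=np.stack([p[...,0]*d,-p[...,1]*d,-d,np.ones_like(d)],-1)
    w=(c@np.array(T,float).T)[...,:3]; w[d==0]=np.nan
    return w
E
python3 - <<'E'
from h import *
for n in ("side","top"):
    im,w=cloud(n); cv2.imwrite(f"pics/{n}0.png",im[...,::-1]); np.savez(f"{n}0.npz",im=im,w=w)
    i=arm.camera_info(n); print(n,np.round(i["cam_to_world"],3).tolist(),np.round(i["mtx"],1).tolist(),np.round(i["dist"],3))
    print(np.isnan(w[...,0]).mean())
print(np.round(arm.camera_info("wrist")["T_tool_cam"],3).tolist(), arm.get_eef_rot(), arm.get_time())
E
```

```text
pics
side [[-0.713, 0.493, -0.499, -0.105], [-0.701, -0.508, 0.5, 0.658], [-0.007, 0.706, 0.708, 1.003], [0.0, 0.0, 0.0, 1.0]] [[571.5, 0.0, 329.1], [0.0, 571.5, 245.3], [0.0, 0.0, 1.0]] [-0.053  0.     0.     0.     0.   ]
0.004153645833333333
top [[-0.012, 0.997, -0.073, 0.47], [-1.0, -0.012, -0.005, 0.017], [-0.006, 0.073, 0.997, 1.125], [0.0, 0.0, 0.0, 1.0]] [[480.3, 0.0, 319.9], [0.0, 480.3, 243.2], [0.0, 0.0, 1.0]] [-0.101  0.     0.     0.     0.   ]
0.004065755208333333
[[0.001, 0.949, 0.316, 0.083], [1.0, -0.001, -0.0, -0.0], [-0.0, 0.316, -0.949, 0.03], [0.0, 0.0, 0.0, 1.0]] [-3.09726160e+00 -5.15381542e-01 -3.55768166e-05] 0.1
```

View pics/top0.png

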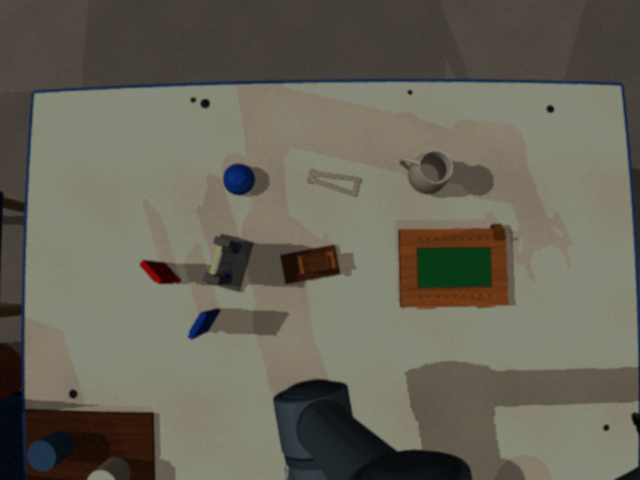

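View pics/side0.png

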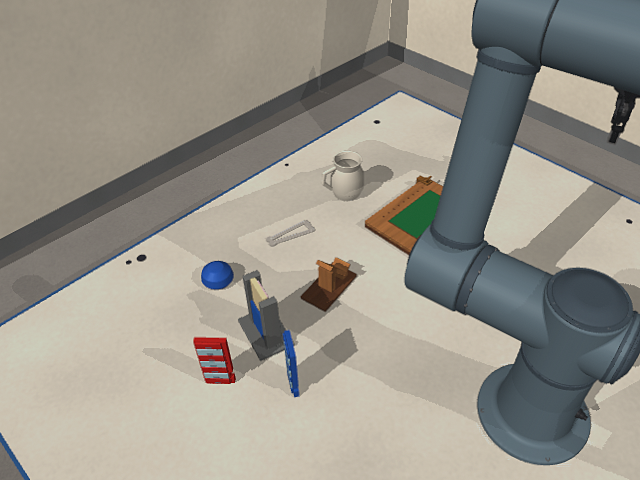

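Top view: dock at (228,262) with the cream organizer in it, easel at (311,263), green panel at (455,267), jug (430,170), tongs (335,182), paperweight (238,179); red and blue decoys at (160,272) and (204,323). Side view: dock at (262,315), easel at (330,285).

Run:
```python
from h import *
S=np.load("side0.npz");T=np.load("top0.npz")
def crop(im,x,y,w,h,W,H): return cv2.resize(im[y:y+h,x:x+w],(W,H),interpolation=cv2.INTER_CUBIC)
a=np.hstack([crop(S["im"],225,250,140,110,400,314),crop(T["im"],190,220,160,126,400,314)])
cv2.imwrite("pics/c1.png",cv2.convertScaleAbs(a[...,::-1],alpha=1.5))
for n,D in (("side",S),("top",T)):
    im,w=D["im"],D["w"]; hsv=cv2.cvtColor(im,cv2.COLOR_RGB2HSV); z=w[...,2]
    g=cv2.inRange(hsv,(50,100,30),(85,255,255))>0
    p=w[g&(z>0.01)&(z<.05)]; print(n,"green",len(p),p.mean(0),cv2.minAreaRect((p[:,:2]*1000).astype(np.float32)))
    k=(z>0.004)&(z<0.2)&(w[...,0]>.3)&(w[...,0]<.75)&(w[...,1]<.45)&(w[...,1]>-.45)
    nl,lab,st,c=cv2.connectedComponentsWithStats(k.astype(np.uint8))
    for j in range(1,nl):
        if st[j,4]>150:
            q=w[lab==j]; print(n,st[j],"zmax",q[:,2].max().round(3),"xy",np.median(q,0).round(3),np.round(cv2.minAreaRect((q[:,:2]*1000).astype(np.float32))[0:],1) if 0 else cv2.minAreaRect((q[:,:2]*1000).astype(np.float32)))
```

```text
side green 1221 [ 0.50067801 -0.27090695  0.0249772 ] ((493.19708251953125, -284.4544677734375), (94.06368255615234, 173.2593231201172), 0.055454377084970474)
side [ 322  151   42   51 1512] zmax 0.121 xy [ 0.696 -0.205  0.077] ((701.4487915039062, -215.81997680664062), (84.508056640625, 113.08806610107422), 8.225967407226562)
side [ 365  176   78   78 3088] zmax 0.045 xy [ 0.523 -0.246  0.024] ((537.044921875, -287.7864074707031), (146.9171600341797, 297.4149169921875), 12.254549026489258)
side [ 300  257   57   56 1586] zmax 0.097 xy [0.495 0.062 0.012] ((508.43548583984375, 36.632598876953125), (78.90998840332031, 158.80563354492188), 10.273136138916016)
side [200 261  35  29 751] zmax 0.055 xy [0.692 0.222 0.036] ((704.8159790039062, 215.1210174560547), (73.17708587646484, 74.39016723632812), 86.57227325439453)
side [ 238  270   62  128 3091] zmax 0.155 xy [0.473 0.252 0.079] ((512.2974853515625, 230.0808563232422), (93.62065124511719, 350.4776611328125), 74.04254150390625)
side [ 193  335   45   50 1522] zmax 0.144 xy [0.483 0.38  0.086] ((539.6211547851562, 355.5355529785156), 
[... 672 characters left out ...]
1875, 262.9773864746094), 0.42907238006591797)
top [ 202  234   51   58 1831] zmax 0.155 xy [0.508 0.225 0.047] ((509.0830383300781, 237.44529724121094), (87.39672088623047, 122.5561294555664), 73.40576171875)
top [ 280  245   60   39 1679] zmax 0.099 xy [0.502 0.047 0.012] ((503.4883728027344, 48.119659423828125), (70.29857635498047, 129.97955322265625), 10.030811309814453)
top [140 260  42  24 600] zmax 0.144 xy [0.487 0.37  0.104] ((490.5207824707031, 386.32794189453125), (80.54009246826172, 39.443389892578125), 75.01636505126953)
top [187 308  34  33 507] zmax 0.144 xy [0.378 0.274 0.114] ((362.1710205078125, 289.91522216796875), (20.95298957824707, 99.10206604003906), 52.11771011352539)
```

View pics/c1.png

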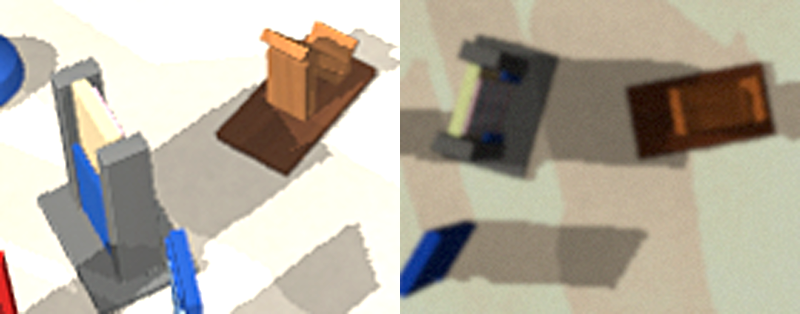

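Crop: the dock's two blue front lips face world -y (right in the top view), and the solid blue plate faces +y. The easel's face and ledge also face -y, with a yaw of about +10°. The dock's yaw is about -16°. No flip is needed.

Run:
```python
from h import *
S=np.load("side0.npz");T=np.load("top0.npz")
rect=lambda p:[np.round(v,1) for v in cv2.minAreaRect((p[:,:2]*1000).astype(np.float32))]
for n,D in (("side",S),("top",T)):
    im,w=D["im"],D["w"]; hsv=cv2.cvtColor(im,cv2.COLOR_RGB2HSV).astype(int); x,y,z=np.moveaxis(w,-1,0)
    print(n,"table z",np.nanmedian(z[(x>.55)&(x<.65)&(y>-.1)&(y<.1)]))
    dk=(abs(x-.508)<.1)&(abs(y-.235)<.085)
    low=hsv[...,1]<90
    ct=dk&low&(z>.143)&(z<.16); nl,lab,st,c=cv2.connectedComponentsWithStats(ct.astype(np.uint8))
    for j in range(1,nl):
        if st[j,4]>12: q=w[lab==j]; print(" top part",st[j],q.mean(0).round(4),rect(q),im[lab==j].mean(0).round())
    q=w[dk&(z>.006)&(z<.014)]; print(" dock foot",len(q),rect(q))
    ez=(abs(x-.503)<.08)&(abs(y-.048)<.09)
    f=ez&(z>.006)&(z<.014); f=cv2.morphologyEx(f.astype(np.uint8),cv2.MORPH_OPEN,np.ones((3,3)))>0
    q=w[f]; print(" easel foot",len(q),rect(q))
    t=w[ez&(z>.088)]; print(" easel top",len(t),t.mean(0) if len(t) else 0, rect(t) if len(t)>3 else 0)
    q=w[ez&(z>.042)&(z<.088)]
    if n=="top":
        for _ in range(4):
            c=q.mean(0); nn=np.linalg.svd(q-c)[2][2]; nn*=np.sign(nn[2]); r=(q-c)@nn; q=q[abs(r)<max(.003,1.5*r.std())]
        print(" face",len(q),c.round(4),nn.round(3),"yaw",np.degrees(np.arctan2(nn[0],-nn[1])).round(2),"tilt",np.degrees(np.arccos(nn[2])).round(1),"rms",r.std())
    m=(z>.018)&(z<.03)&(abs(x-.493)<.12)&(abs(y+.286)<.15); m=cv2.morphologyEx(m.astype(np.uint8),cv2.MORPH_OPEN,np.ones((3,3)))>0
    print(" board",rect(w[m]))
```

```text
side table z 0.00018434047330107006
 top part [243 270  35  41 454] [0.5074 0.2377 0.1495] [array([510.5, 236.1]), array([34.8, 98.2]), np.float64(73.5)] [137. 130. 115.]
 dock foot 723 [array([502.7, 233.8]), array([164.8, 154.2]), np.float64(86.2)]
 easel foot 762 [array([504.3,  48.5]), array([ 71.8, 132.7]), np.float64(10.0)]
 easel top 82 [0.50048654 0.06481306 0.09244534] [array([501.3,  64.5]), array([40. , 12.8]), np.float64(9.5)]
 board [array([ 514.6, -283.4]), array([147.3, 260.8]), np.float64(2.6)]
top table z -0.00041843193963453373
 top part [202 236  29  49 470] [0.5097 0.234  0.1492] [array([509.8, 234.6]), array([34.7, 94.8]), np.float64(73.2)] [84. 82. 67.]
 dock foot 750 [array([517.2, 225.1]), array([156.2, 149.2]), np.float64(78.4)]
 easel foot 808 [array([503.2,  48.7]), array([ 69.8, 127.8]), np.float64(10.1)]
 easel top 108 [0.50097674 0.06288502 0.09163753] [array([501.1,  62.1]), array([39.7, 14.5]), np.float64(9.0)]
 face 317 [0.5049 0.0384 0.0657] [ 0.125 -0.753  0.646] yaw 9.39 tilt 49.8 rms 0.001128840585682224
 board [array([ 492. , -285.3]), array([250.4, 179.8]), np.float64(90.0)]
```

```bash
cat >> h.py <<'E'
def Rz(d): return R.from_euler('z',d,degrees=True).as_matrix()
DO,RD=np.array([.5102,.2353,0]),Rz(-16.6)
EA,RE=np.array([.5035,.0490,0]),Rz(9.8)
BO,RB=np.array([.4920,-.2853,0]),Rz(0.5)
UP=RE@[0,np.sin(np.radians(50)),-0]; 
c5,s5=np.cos(np.radians(50)),np.sin(np.radians(50))
UP=RE@np.array([0,c5,s5]); OUT=RE@np.array([0,-s5,c5]); EX=RE[:,0]
LEDGE=EA+RE@np.array([0,-.045,.030])
def rot(z,y):
    z=np.array(z,float);y=np.array(y,float)
    return R.from_matrix(np.stack([np.cross(y,z),y,z],1)).as_rotvec()
DN=np.array([0,0,-1.])
G=.155
def tcp(p,z,d=G): return np.asarray(p)-d*np.asarray(z)
E
python3 - <<'E'
from h import *
top=DO+[0,0,.124]
for s in (1,-1):
    print("s",s)
    yd,ye,yx,yb=s*RD[:,1],-s*OUT,s*EX,s*RB[:,0]
    f=lambda n,p,r:print(n,np.round(p,3),None if (q:=arm.inverse_kinematics(p,r)) is None else np.round(q,2))
    f("pre",tcp(top+[0,0,.1],DN),rot(DN,yd)); f("grasp",tcp(top,DN),rot(DN,yd)); f("lift",tcp(top+[0,0,.17],DN),rot(DN,yd))
    g=LEDGE+UP*.116+OUT*.007
    f("easel hi",tcp(g+UP*.05+OUT*.02,-UP),rot(-UP,ye)); f("easel",tcp(g,-UP),rot(-UP,ye)); f("up",tcp(g+UP*.08,-UP),rot(-UP,ye))
    r=LEDGE+UP*.07+OUT*.007
    f("regr far",tcp(r+OUT*.10,-OUT,.164),rot(-OUT,yx)); f("regr",tcp(r,-OUT,.164),rot(-OUT,yx)); 
    b=BO+[0,0,.032]
    f("pad hi",tcp(b+[0,0,.1],DN,.164),rot(DN,yb)); f("pad",tcp(b,DN,.164),rot(DN,yb))
print(arm.get_time())
E
```

```text
s 1
pre [0.51  0.235 0.379] [ 0.23  0.06  1.81 -0.    1.27 -1.05]
grasp [0.51  0.235 0.279] [ 0.23  0.19  1.87 -0.    1.08 -1.05]
lift [0.51  0.235 0.449] [ 0.23  0.    1.74 -0.    1.4  -1.05]
easel hi [0.48  0.188 0.293] [ 0.25  0.12  1.96 -0.74  1.24 -1.17]
easel [0.482 0.171 0.242] [ 0.22  0.2   1.98 -0.78  1.14 -1.11]
up [0.474 0.222 0.303] [ 0.32  0.13  1.93 -0.72  1.29 -1.14]
regr far [ 0.539 -0.156  0.258] [-0.57  0.33  1.81  0.61  1.66 -0.89]
regr [ 0.526 -0.08   0.194] [-0.46  0.37  1.9   0.67  1.5  -0.91]
pad hi [ 0.492 -0.285  0.296] [-0.72  0.18  1.84 -0.    1.12 -0.73]
pad [ 0.492 -0.285  0.196] [-0.72  0.34  1.87 -0.    0.93 -0.73]
s -1
pre [0.51  0.235 0.379] [ 0.23  0.06  1.81 -0.    1.27  2.09]
grasp [0.51  0.235 0.279] [ 0.23  0.19  1.87 -0.    1.08  2.09]
lift [0.51  0.235 0.449] [ 0.23  0.    1.74 -0.    1.4   2.09]
easel hi [0.48  0.188 0.293] [ 0.25  0.12  1.96 -0.74  1.24  1.97]
easel [0.482 0.171 0.242] [ 0.22  0.2   1.98 -0.78  1.14  2.03]
up [0.474 0.222 0.303] [ 0.32  0.13  1.93 -0.72  1.29  2.  ]
regr far [ 0.539 -0.156  0.258] [-0.57  0.33  1.81  0.61  1.66  2.25]
regr [ 0.526 -0.08   0.194] [-0.46  0.37  1.9   0.67  1.5   2.23]
pad hi [ 0.492 -0.285  0.296] [-0.72  0.18  1.84 -0.    1.12  2.41]
pad [ 0.492 -0.285  0.196] [-0.72  0.34  1.87 -0.    0.93  2.41]
0.1
```

```bash
cat >> h.py <<'E'
def wrist(fn):
    T=np.eye(4);T[:3,3]=arm.get_ee_pos();T[:3,:3]=R.from_rotvec(arm.get_eef_rot()).as_matrix()
    im,w=cloud("wrist",T@np.array(arm.camera_info("wrist")["T_tool_cam"]))
    cv2.imwrite(f"pics/{fn}.png",im[...,::-1]); np.savez(f"{fn}.npz",im=im,w=w); return im,w
E
python3 - <<'E'
from h import *
top=DO+[0,0,.124]
arm.move_to(tcp(top+[0,0,.1],DN),rot(DN,RD[:,1])); arm.gripper_to(.05)
im,w=wrist("w1"); L=(w-DO)@RD   # dock coordinates
z=L[...,2]; hsv=cv2.cvtColor(im,cv2.COLOR_RGB2HSV)
k=(z>.135)&(z<.16)&(abs(L[...,0])<.07)&(abs(L[...,1])<.04)
cr=k&(abs(L[...,0])<.028)
for n,m in (("org",cr),("all",k),("cheek+",k&(L[...,0]>.034)),("cheek-",k&(L[...,0]<-.034))):
    q=L[m]; print(n,len(q),np.round(1000*np.percentile(q,[2,50,98],axis=0),1).tolist(),im[m].mean(0).round() if len(q) else 0)
print(arm.get_ee_pos(),arm.get_ft_force(),arm.get_finger_gap(),arm.get_time())
E
```

```text
org 2666 [[-27.6, -5.3, 146.9], [-2.5, 1.4, 150.8], [26.3, 8.1, 152.1]] [146. 142. 113.]
all 7414 [[-45.4, -14.2, 137.6], [-5.2, 1.4, 150.7], [47.8, 17.1, 152.1]] [97. 96. 82.]
cheek+ 1769 [[34.1, -14.6, 140.8], [40.0, 0.9, 150.9], [49.2, 17.9, 152.2]] [69. 71. 66.]
cheek- 1920 [[-45.5, -14.8, 136.5], [-41.0, 1.3, 150.7], [-34.2, 17.4, 152.2]] [69. 70. 66.]
[0.5102067  0.2352679  0.37900858] [1.33572583 0.35385448 0.05169607] 0.04992302122947766 3.75
```

View pics/w1.png

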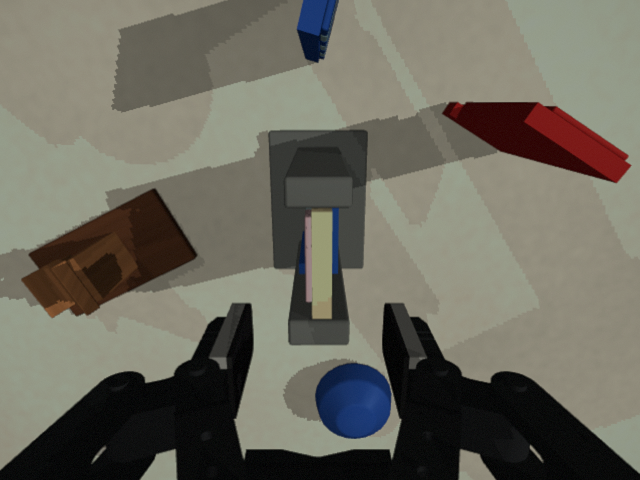

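Wrist view: the cream top edge runs up the picture at (322,263), between the cheeks and square to the fingers, with pink lids on its left (the dock's front). The offset is about 1 mm. I'll correct it, grasp and pull.

```bash
cat >> h.py <<'E'
DO=DO+RD@np.array([.001,.0012,0])
def st(n): print(n,np.round(arm.get_ee_pos(),4),np.round(arm.get_ft_force(),1),"gap",round(arm.get_finger_gap(),4),"gf",round(arm.get_gripper_force(),1),"t",round(arm.get_time(),2))
E
python3 - <<'E'
from h import *
top=DO+[0,0,.124]
print(arm.servo_line(tcp(top,DN),rot=rot(DN,RD[:,1]),max_speed=.08,threshold=12)); st("down")
arm.gripper_to(.008); st("grip")
arm.servo_line(tcp(top+[0,0,.02],DN),max_speed=.03); st("past catch")
arm.servo_line(tcp(top+[0,0,.17],DN),max_speed=.1); st("lift")
im,_=cloud("side"); cv2.imwrite("pics/s1.png",cv2.resize(im[150:400,150:450],(600,500))[...,::-1])
E
```

```text
False
down [0.5118 0.2362 0.2797] [ 0.3 -0.1  0.2] gap 0.0503 gf 0.0 t 5.15
grip [0.5117 0.2362 0.2794] [-0.1 -1.   1.5] gap 0.0129 gf 58.7 t 5.56
past catch [0.5112 0.2363 0.2993] [-4.9  0.3  0.1] gap 0.0131 gf 59.8 t 6.38
lift [0.5114 0.2361 0.4481] [ 0.8  0.2 -2. ] gap 0.0136 gf 59.6 t 8.03
```

View pics/s1.png

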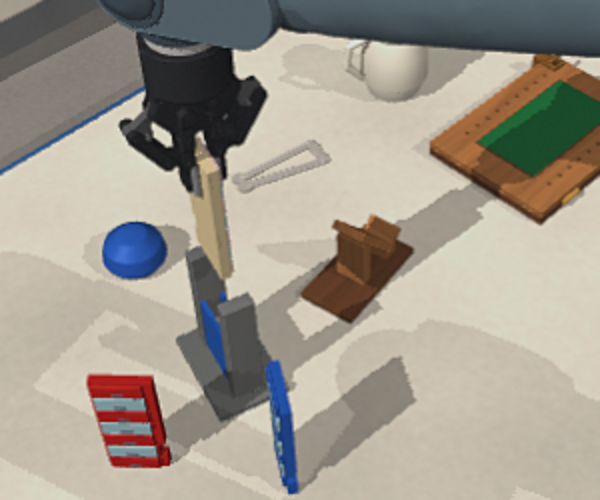

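Side view: the organizer is out of the dock and held at its top. Next I'll carry it above the easel and measure how it sits in the grip.

```bash
cat >> h.py <<'E'
FE=np.stack([EX,UP,OUT],1)
def orgpts(name,g,rad=.16):
    im,w=cloud(name); hsv=cv2.cvtColor(im,cv2.COLOR_RGB2HSV).astype(int)
    m=(np.linalg.norm(w-g,axis=-1)<rad)&(hsv[...,0]>15)&(hsv[...,0]<40)&(hsv[...,1]>40)&(hsv[...,2]>70)
    return im,m,w
E
python3 - <<'E'
from h import *
g=LEDGE+UP*.116+OUT*.007
rr=rot(-UP,-OUT); hi=g+UP*.05+OUT*.02+[0,0,.10]
arm.servo_line(tcp(hi,-UP),rot=rr,max_speed=.12); st("hi")
for n in("side","top"):
    im,m,w=orgpts(n,hi); L=(w-hi)@FE; m&=(abs(L[...,2])<.02)&(abs(L[...,0])<.06)
    q=L[m]*1000; print(n,len(q)); 
    if len(q)<30: continue
    print(np.percentile(q,[1,50,99],axis=0).round(1).tolist(),cv2.minAreaRect(q[:,:2].astype(np.float32)))
    v=cv2.resize(im[100:350,150:450],(600,500)); v[cv2.resize(m[100:350,150:450].astype(np.uint8),(600,500))>0]=[255,0,255]; cv2.imwrite(f"pics/m_{n}.png",v[...,::-1])
E
```

```text
hi [0.4798 0.1877 0.3936] [-0.4 -0.  -0.6] gap 0.0131 gf 59.8 t 9.06
side 173
[[-31.5, -112.4, -6.5], [-29.3, -45.5, -2.3], [18.0, 20.2, 3.7]] ((-5.611185073852539, -45.21520233154297), (55.1577262878418, 139.42642211914062), 2.4864180088043213)
top 332
[[-30.8, -111.2, -7.3], [23.4, -13.3, 2.6], [28.9, 71.4, 8.9]] ((-1.7850418090820312, 4.07373046875), (62.87039566040039, 237.7992706298828), 1.766449213027954)
```

Run:
```python
from h import *
g=LEDGE+UP*.116+OUT*.007
hi=g+UP*.05+OUT*.02+[0,0,.10]
im,m,w=orgpts("side",hi); L=(w-hi)@FE*1000; q=L[m&(L[...,0]<-24)&(L[...,1]<10)&(abs(L[...,2])<12)]
b,a=np.polyfit(q[:,1],q[:,0],1); r=q[:,0]-b*q[:,1]-a; q=q[abs(r)<2]; b,a=np.polyfit(q[:,1],q[:,0],1)
print("edge",len(q),"tilt CCW deg",-np.degrees(np.arctan(b)),"x at mid",a-46*b, "lowest",np.sort(q[:,1])[:3])
n=L[m&(abs(L[...,2])<12)&(L[...,1]<0)]; 
c=[(lo,np.round(np.median(q[(q[:,1]>lo)&(q[:,1]<lo+20)],0),1).tolist()) for lo in(-110,-90,-70,-50,-30,-10)]; print(c)
im,m,w=orgpts("top",hi); L=(w-hi)@FE*1000; k=(abs(L[...,0])<60)&(L[...,1]<-10)&(L[...,1]>-125)&(abs(L[...,2])<25)
v=cv2.cvtColor(im,cv2.COLOR_RGB2HSV).astype(int)
for lo in range(-120,-10,15):
    q=L[k&(L[...,1]>lo)&(L[...,1]<lo+15)]; print(lo,len(q),np.percentile(q[:,0],[3,97]).round(1) if len(q)>5 else 0, np.median(q[:,2]).round(1) if len(q) else 0)
```

```text
edge 124 tilt CCW deg 0.0400003549879906 x at mid -29.597027625874855 lowest [-113.75494968 -111.75275995 -111.05137568]
[(-110, [-29.7, -99.1, -2.1]), (-90, [-29.5, -80.3, -1.6]), (-70, [-29.2, -59.4, -1.3]), (-50, [-29.9, -38.6, -1.3]), (-30, [-29.6, -19.7, -1.2]), (-10, [-29.6, -1.2, -1.7])]
-120 77 [-29.2  27.6] 5.8
-105 156 [-29.3  27.7] 6.1
-90 161 [-28.8  21. ] 6.8
-75 157 [-28.8  27.2] 6.4
-60 176 [-29.5  27.7] 6.0
-45 183 [-28.9  26.5] 5.9
-30 159 [-29.6  28. ] 6.1
-15 44 [-27.6  26.6] 6.0
```

It hangs square and centred (tilt 0.04°). I'll place it by feel.

Run:
```python
from h import *
g=LEDGE+UP*.116+OUT*.007
rr=rot(-UP,-OUT)
print(arm.servo_line(tcp(g+UP*.05+OUT*.02,-UP),rot=rr,max_speed=.1,threshold=12)); st("low")
print(arm.servo_line(tcp(g+UP*.01+OUT*.008,-UP),max_speed=.06,threshold=8)); st("near")
print("ledge",arm.servo_line(tcp(g-UP*.012+OUT*.008,-UP),max_speed=.015,threshold=5)); st("on ledge")
p=np.array(arm.get_ee_pos()); print("up dev mm",(p-tcp(g,-UP))@FE*1000)
if (p-tcp(g,-UP))@UP>-.009:
    p=p+UP*.001
    print("face",arm.servo_line(p-OUT*.018,max_speed=.015,threshold=4)); st("on face")
    p=np.array(arm.get_ee_pos()); print("dev mm",(p-tcp(g,-UP))@FE*1000)
im,w=cloud("side"); cv2.imwrite("pics/s2.png",cv2.resize(im[180:360,230:430],(640,576))[...,::-1])
```

```text
False
low [0.4799 0.1877 0.2941] [-0.3  0.1 -1.8] gap 0.0135 gf 59.8 t 10.41
False
near [0.4826 0.1714 0.2551] [ 0.1 -0.1 -1.6] gap 0.0136 gf 59.8 t 11.26
ledge True
on ledge [0.4834 0.1654 0.2476] [-0.8  1.7  3.2] gap 0.0129 gf 60.5 t 12.03
up dev mm [-0.02559019  0.53933829  7.88673667]
face True
on face [0.4819 0.1724 0.2417] [ 0.6 -0.7  1.8] gap 0.0138 gf 60.2 t 12.72
dev mm [-0.27357431  0.66629056 -1.34311986]
```

View pics/s2.png

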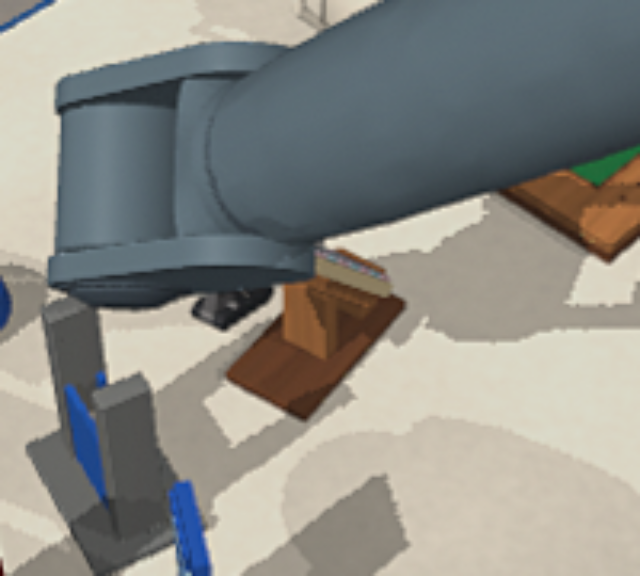

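The side view shows the organizer on the ledge with its back on the rest, the gripper behind and above it. Now I'll release it and back off up the slope.

Run:
```python
from h import *
p=np.array(arm.get_ee_pos())
arm.gripper_to(.034); st("open"); 
arm.servo_line(p+UP*.065,max_speed=.12); 
arm.servo_line(p+UP*.065+[0,0,.10],max_speed=.2); arm.gripper_to(.085)
r=LEDGE+UP*.07+OUT*.005
s=tcp(r+OUT*.10+[0,-.02,.12],-OUT,.164)
arm.move_to(s,rot(-OUT,EX)); st("front")
im,w=wrist("w2"); np.savez("t2.npz",im=(c:=cloud("top"))[0],w=c[1])
L=(w-LEDGE)@FE*1000
k=(abs(L[...,0])<45)&(L[...,1]>-15)&(L[...,1]<160)&(L[...,2]>6)&(L[...,2]<24)
for n,L in(("wrist",L),("top",(c[1]-LEDGE)@FE*1000)):
    k=(abs(L[...,0])<45)&(L[...,1]>-15)&(L[...,1]<160)&(L[...,2]>5)&(L[...,2]<25)
    q=L[k]; print(n,len(q),np.percentile(q,[1,50,99],axis=0).round(1).tolist(),[np.round(t,1) for t in cv2.minAreaRect(q[:,:2].astype(np.float32))])
    pl=np.linalg.lstsq(np.c_[q[:,:2],np.ones(len(q))],q[:,2],rcond=None)[0]; print("plane",pl.round(3))
```

```text
open [0.482  0.1724 0.2421] [-0.4 -0.1 -0. ] gap 0.034 gf 0.0 t 13.1
front [ 0.5386 -0.1733  0.3764] [-0.4 -0.6  0.8] gap 0.0853 gf 0.0 t 16.18
wrist 10897 [[-28.5, -2.5, 6.0], [0.5, 78.1, 11.5], [30.2, 143.0, 18.2]] [array([ 0.9, 69.5]), array([150. ,  60.1]), np.float64(90.0)]
plane [-0.025 -0.04  14.518]
top 1285 [[-31.5, -2.3, 5.3], [-2.6, 75.6, 10.3], [27.0, 142.9, 16.9]] [array([-2.1, 68.9]), array([ 60.1, 151.1]), np.float64(0.1)]
plane [-0.025 -0.036 12.979]
```

View pics/w2.png

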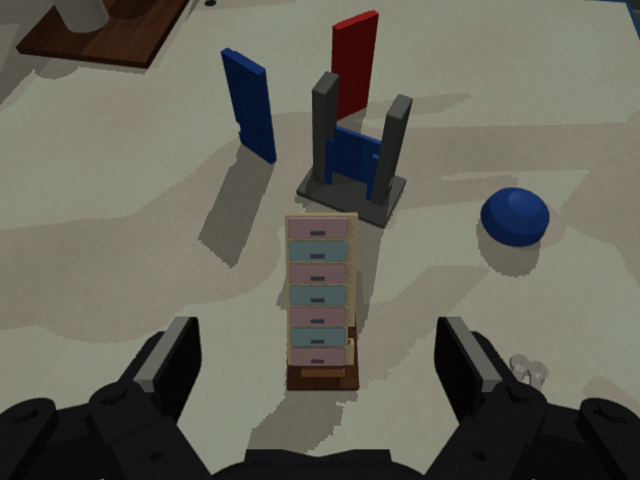

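The organizer rests squarely on the easel, lids outward, spanning (287–357, 213–365); the fingers are open on either side. I'll re-check its lean and the regrasp depth, then take it by its long sides.

Run:
```python
from h import *
for f in("w2","t2"):
    L=(np.load(f+".npz")["w"]-LEDGE)@FE*1000
    q=L[(abs(L[...,0])<20)&(L[...,1]>8)&(L[...,1]<132)&(L[...,2]>4)&(L[...,2]<25)]
    for _ in range(4):
        pl=np.linalg.lstsq(np.c_[q[:,:2],np.ones(len(q))],q[:,2],rcond=None)[0]; e=q[:,2]-np.c_[q[:,:2],np.ones(len(q))]@pl; q=q[abs(e)<2*e.std()]
    print(f,len(q),pl.round(3),"at 70:",(pl[1]*70+pl[2]).round(1),e.std().round(2))
r=LEDGE+UP*.070+OUT*.005-EX*.0003
rr=rot(-OUT,EX)
print(arm.servo_line(tcp(r+OUT*.06,-OUT,.164),rot=rr,max_speed=.2)); st("far")
im,w=wrist("w3"); L=(w-LEDGE)@FE*1000
q=L[(abs(L[...,0])<45)&(L[...,1]>30)&(L[...,1]<145)&(L[...,2]>6)&(L[...,2]<25)]; print(np.percentile(q,[1,50,99],axis=0).round(1).tolist())
q=q[(abs(q[:,0])<20)]; print(np.polyfit(q[:,1],q[:,2],1))
```

```text
w2 5031 [-1.0000e-03 -3.4000e-02  1.4832e+01] at 70: 12.4 0.6
t2 652 [-8.0000e-03 -3.3000e-02  1.3276e+01] at 70: 11.0 1.17
False
far [ 0.5337 -0.1242  0.232 ] [-0.   1.1  0.2] gap 0.0848 gf 0.0 t 17.21
[[-28.5, 31.5, 6.4], [0.5, 93.9, 11.1], [30.2, 142.8, 14.3]]
[-0.03249289 14.35523609]
```

The lean is 1.9° beyond nominal, and every view agrees. I'll align the regrasp to it.

```bash
cat >> h.py <<'E'
O2=(OUT+.033*UP)/np.hypot(1,.033); U2=np.cross(O2,EX)
E
python3 - <<'E'
from h import *
r=LEDGE+UP*.070+OUT*.005
rr=rot(-O2,EX)
print("approach",arm.servo_line(tcp(r,-O2,.164),rot=rr,max_speed=.08,threshold=10)); st("at")
arm.gripper_to(.05); st("grip")
p=np.array(arm.get_ee_pos())
im,_=cloud("side")
arm.servo_line(p+UP*.012+OUT*.012,max_speed=.04); st("off")
arm.servo_line(p+UP*.012+OUT*.05+[0,0,.08],max_speed=.15); st("away")
im,_=cloud("side"); cv2.imwrite("pics/s3.png",cv2.resize(im[150:370,230:510],(764,600))[...,::-1])
E
```

```text
approach False
at [ 0.5252 -0.0753  0.1966] [ 0.2 -0.1  0.5] gap 0.0845 gf 0.0 t 18.16
grip [ 0.5255 -0.0758  0.1971] [ 0.6 -3.7  2.7] gap 0.0579 gf 64.8 t 18.52
off [ 0.5256 -0.0771  0.214 ] [ 0.6 -0.2 -1.2] gap 0.0583 gf 64.3 t 19.16
away [ 0.5302 -0.1056  0.3173] [ 0.9 -0.5 -1.2] gap 0.0581 gf 64.3 t 20.03
```

View pics/s3.png

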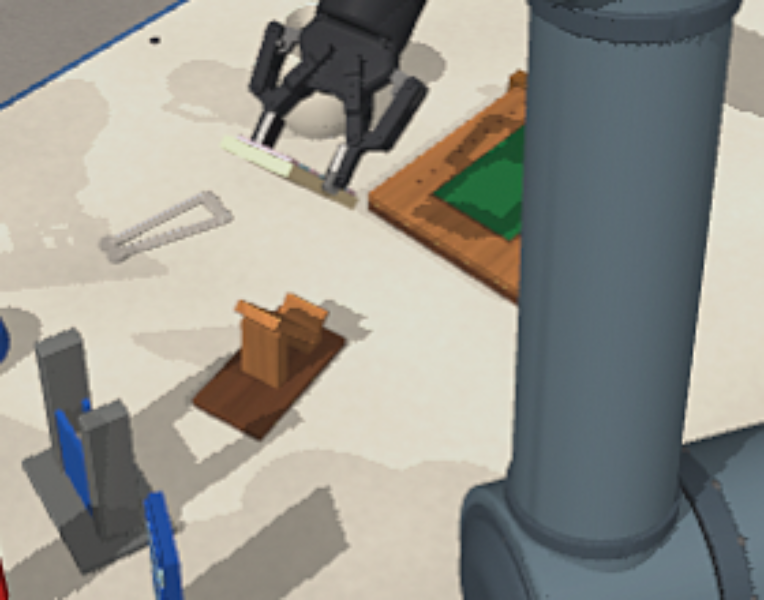

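Side view: the organizer is held level-ish by its long sides near (290,170), clear of the easel. I'll move over the pad and measure its pose in the grip before lowering.

Run:
```python
from h import *
b=BO+[0,0,.032]; h=b+[0,0,.09]; rr=rot(DN,RB[:,0])
arm.servo_line(tcp(h,DN,.164),rot=rr,max_speed=.15); st("over")
for n in("top","wrist","side"):
    im,w=wrist("w4") if n=="wrist" else cloud(n)
    L=(w-h)@RB*1000
    k=(abs(L[...,0])<40)&(abs(L[...,1])<100)&(abs(L[...,2])<22)
    far=k&(abs(L[...,1])>22)
    q=L[far]; print(n,len(q))
    if len(q)<50: continue
    print(np.percentile(q,[1,50,99],axis=0).round(1).tolist(),[np.round(t,1) for t in cv2.minAreaRect(q[:,:2].astype(np.float32))])
    q=q[abs(q[:,0])<22]; q=q[q[:,2]>2]
    for _ in range(3):
        A=np.c_[q[:,:2],np.ones(len(q))]; pl=np.linalg.lstsq(A,q[:,2],rcond=None)[0]; e=q[:,2]-A@pl; q=q[abs(e)<=2*e.std()]
    print(" plane",pl.round(3),e.std().round(2))
```

```text
over [ 0.4921 -0.2849  0.2859] [ 0.4 -0.5 -1.3] gap 0.0583 gf 64.3 t 21.48
top 669
[[-28.4, 23.3, -6.3], [0.7, 50.1, 4.7], [28.2, 72.5, 9.1]] [array([-0.1, 47.5]), array([50.9, 57. ]), np.float64(89.4)]
 plane [-0.02  -0.008  5.718] 1.48
wrist 37160
[[-27.4, -48.3, -0.6], [1.7, 43.2, 6.5], [31.3, 73.9, 8.2]] [array([2. , 9.2]), array([129.7,  60.5]), np.float64(90.0)]
 plane [-3.00e-03  1.00e-03  6.82e+00] 0.58
side 228
[[-16.9, 23.4, -8.8], [12.5, 64.0, 4.0], [31.6, 75.4, 9.7]] [array([17.3, 57.3]), array([37.5, 71.6]), np.float64(36.6)]
 plane [-0.065 -0.018  7.476] 1.45
```

View pics/w4.png

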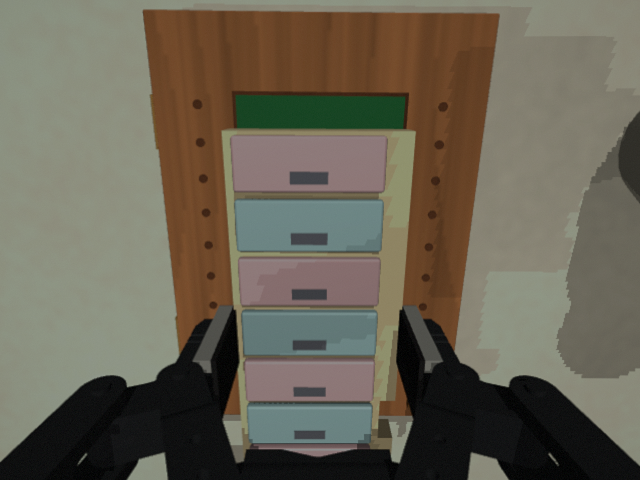

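The organizer is level and in line with the panel; the +y end is 3 mm far, so I'll shift by -3 mm and lower by feel.

Run:
```python
from h import *
b=BO+[0,0,.032]+RB@np.array([0,-.003,0]); rr=rot(DN,RB[:,0])
print(arm.servo_line(tcp(b+[0,0,.012],DN,.164),rot=rr,max_speed=.08,threshold=8)); st("near")
print(arm.servo_line(tcp(b-[0,0,.006],DN,.164),max_speed=.01,threshold=3)); st("touch")
for n in("side","top"):
    im,w=cloud(n); L=(w-BO)@RB*1000
    k=(abs(L[...,0])<28)&(abs(L[...,1])<80)&(abs(L[...,1])>25)&(L[...,2]>26)&(L[...,2]<60)
    q=L[k]; q=q[abs(q[:,0])<20]; print(n,len(q),np.percentile(q,[2,25,50,75,98],axis=0).round(1).tolist() if len(q) else 0)
    if n=="side": cv2.imwrite("pics/s4.png",cv2.resize(im[150:270,350:470],(600,600))[...,::-1])
im,w=wrist("w5");L=(w-BO)@RB*1000
q=L[(abs(L[...,0])<20)&(L[...,1]<80)&(L[...,1]>20)&(L[...,2]>20)&(L[...,2]<60)]; print(np.percentile(q,[2,50,98],axis=0).round(1).tolist())
```

```text
False
near [ 0.4923 -0.2885  0.2087] [ 0.8 -0.4 -0.8] gap 0.0583 gf 64.3 t 22.75
True
touch [ 0.492  -0.2883  0.1972] [-2.4 -0.1  4.3] gap 0.0581 gf 65.0 t 23.84
side 106 [[-11.0, 37.5, 26.1], [1.2, 58.1, 31.6], [9.2, 66.3, 37.0], [14.9, 69.6, 39.2], [18.7, 79.1, 44.1]]
top 383 [[-19.6, 26.5, 26.9], [-10.5, 37.8, 36.3], [0.2, 49.2, 38.2], [9.8, 61.9, 39.9], [19.1, 76.9, 42.7]]
[[-19.2, 21.5, 25.3], [-0.0, 52.8, 39.8], [19.2, 78.9, 41.3]]
```

Contact came at the expected height (lid tops about 39 mm). Releasing.

Run:
```python
from h import *
p=np.array(arm.get_ee_pos())
arm.gripper_to(.064); arm.gripper_to(.08); st("open")
arm.servo_line(p+[0,0,.03],max_speed=.05); arm.servo_line(p+[0,0,.2],max_speed=.2)
arm.move_to(p+[0.0,-.0,.25]+RB@np.array([-.06,.16,0]),rot(DN,RB[:,0])); st("clear")
im,w=cloud("top"); L=(w-BO)@RB*1000
hsv=cv2.cvtColor(im,cv2.COLOR_RGB2HSV); gm=cv2.inRange(hsv,(50,100,20),(85,255,255))>0
k=(abs(L[...,0])<45)&(abs(L[...,1])<90)&(L[...,2]>31)&(L[...,2]<60); q=L[k]
print(len(q),[np.round(t,1) for t in cv2.minAreaRect(q[:,:2].astype(np.float32))])
q=q[abs(q[:,0])<25]; A=np.c_[q[:,:2],np.ones(len(q))]; print(np.linalg.lstsq(A,q[:,2],rcond=None)[0].round(3))
g=L[gm&(abs(L[...,0])<60)&(abs(L[...,1])<110)]; print("green",[np.round(t,1) for t in cv2.minAreaRect(g[:,:2].astype(np.float32))])
cv2.imwrite("pics/t3.png",cv2.resize(im[140:340,180:540],(800,444))[...,::-1])
```

```text
open [ 0.4914 -0.2878  0.196 ] [-0.2 -0.   0.1] gap 0.0799 gf 0.0 t 24.53
clear [ 0.4308 -0.1293  0.4465] [ 0.6 -0.1  0.6] gap 0.0801 gf 0.0 t 27.05
1227 [array([-1. , -0.7]), array([138.9,  58.7]), np.float64(89.7)]
[-4.5000e-02  3.0000e-03  3.8212e+01]
green [array([ 0.1, -0.7]), array([168.4,  87.9]), np.float64(88.8)]
```

View pics/t3.png

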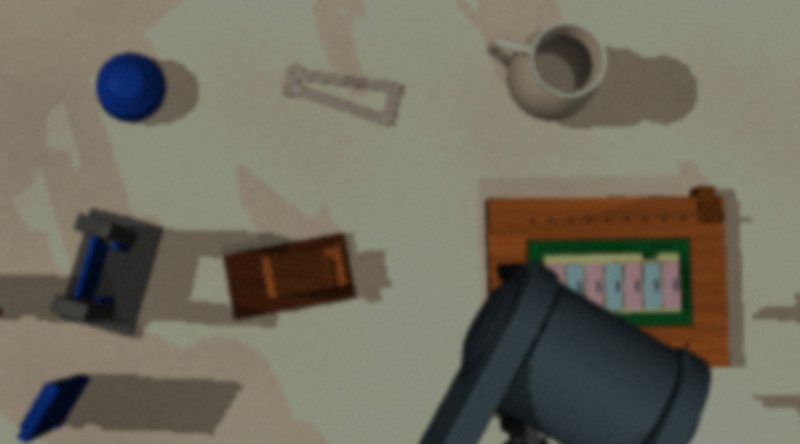

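The top view shows the organizer flat and lids up, centred on the green panel within about 1 mm and in line with it (600,285). The jug, tongs and paperweight have not moved, and the arm is clear.

```bash
python3 -c "
from station import arm
print(arm.finish_job())"
```

```text
the job is handed in; nothing more can be done
None
```

The organizer was pulled from the dock, rested by itself on the easel (leaning about 2° further back than nominal), and now lies flat, lids up and in line on the green panel; I handed the job in at about 27 s.

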